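# Reset the coaxial control of the denim brushing bench

### The arm

A 6-joint arm with a two-finger parallel gripper is mounted at the origin on the work surface. World frame = base frame: x ahead of the robot, y to its left, z up, the work surface at z = 0. Lengths are in m, angles in rad, forces in N, time in s.
With the tool pointing down it reaches from about 0.3 to 0.875 m from the base axis. Payload 6.4 kg.
Tool frame: the origin (TCP) lies midway between the tips of the shut fingers; the grasp point (between the pads) lies behind it (grip_depth is the z of the grasp point in the tool frame, in m); z points along the fingers, x is the direction in which the jaws open and shut, and the axes are right-handed (so a half turn about z gives the same grasp; the last joint's range is limited). The gripper opens to 85 mm and grips with 20 to 120 N. Pads are 22 mm wide; open, the fingers measure 114 mm over their backs; the gripper's body (76 mm by 85 mm) begins 54 mm behind the grasp point. The pads swing forward as they close: fully open they stand 13 mm farther back than shut.
Start: joints at [-1.402, 0.181, 1.607, -0, 1.354, -0.206], TCP at [0.211, -0.535, 0.231] pointing down, gripper open.
Joint ranges: [-2.99, 2.99], [-0.89, 2.07], [0.3, 2.58], [-1.14, 4.28], [0, 2.63], [-3.12, 3.12]. Speed limits (rad/s): [2.57, 2.57, 3.01, 3.14, 3.14, 3.14].

### API

Orientations are given as a rotation vector (axis times angle).
In Python, from cell import state, snapshot, calibration, close_job, grip_depth gives the robot as it stands.
- The arm moves only by the tool servo_tool, never from a script. Its argument "plan" is text: rows parted by semicolons, each of 6 numbers parted by spaces: the shift along the world's x, y, z in cm, then the turn, a rotation vector about the world's x, y, z in rad. In form: tx ty tz ax ay az; .... A call has exactly 8 rows; each row shifts and turns the commanded pose from where the row before left it; what a row does not reach is not made up. A row lasts 1/10 s, in which the tool goes at most 50 mm and 8.59 degrees, less where a joint would pass 70% of its speed; a pose out of reach is approached as far as the arm can. A call with a gripper value outside its range is refused whole. "fingers" is the finger opening in cm, from 0 to 8.54, set as the call begins (left out, the last holds). The fingers move at their own pace and stop on an object; "newtons" is the grip in N (left out, the last holds). Time passes only in rows, so rows that do not move let the fingers close, or fill a call up. It gives the time, the measured TCP pose, the force and the opening at its end, in the units of the state.
- state(): the state, without advancing time (a new reading comes with each control period).
- snapshot(name): name is "side" or "top" or "wrist"; returns the picture (480x640x3 uint8, red, green, blue); there is no depth.
- calibration(name): a dict with "vertical_fov" (degrees; the focal length in pixels is half the picture's height over the tangent of half this angle, whatever the lens; pixels are square), "cx", "cy" (the principal point, pixels), "rvec" (rotation vector, rad) and "tvec" (3), from world to camera coordinates, as OpenCV has them; the wrist camera has in their place "hand_eye" (4x4, takes a point from camera to tool coordinates, whose origin is the TCP and whose axes are the tool frame's). Camera axes: x right, y down, z forward; pixel columns grow to the right and rows downward; lengths in m; the calibration is good to about 2 mm. A picture is of the moment at which its call begins: read the wrist's pose just before it. calibration takes no time and is no camera call.
- close_job(): hands the job in, once; it reports no verdict.
The state is a dict: "time": time; "qpos": joint angles; "joint_velocities": joint speeds; "tau": joint torques, N m; "tool_pos": TCP position; "eef_rot": TCP orientation; "wrist_force": force on the tool from outside, world axes, zero at the start; "torque": the same for the moment, N m; "gripper_width": finger opening in m.
Only numpy, scipy, OpenCV 4.12 (cv2) and the standard library are available. Lean on these libraries where they do the work, as an engineer would, in place of code of your own. Each camera call takes 0.05 s, during which the arm holds its last target. There are 200 camera calls.

### The job

Slide the wooden sanding block off the round control plate on to the bench, without lifting or tipping it. Then turn the outer ring until its arm points straight at the slender index pin without moving the inner knob, and after that turn the inner knob until its nose points straight at the same pin without moving the ring off it. Leave the other things on the bench where they are.

Things in the scene. Friction and masses are not known exactly. Their poses are not given: they have to be found in the camera images.
- plate: Round dark steel plate fixed on the bench, 290 mm diameter, 4 mm thick, with tick marks. Origin: centre of its underside, on the vertical axis shared by the ring and the knob; z up. Fixed. It is turned up to 0.3 rad about z; its x points roughly away from the robot.
- ring (a joint): Angle (rad) of the outer ring about the plate's axis: 0 when its arm points along the plate's +x, growing anticlockwise seen from above; stops at -2.6 and 2.6; starts within 0.35 of 0. Friction 0.15 N m, no spring: it stays where left. Aluminium disc of radius 45 mm, top 22 mm above the bench, with one radial arm.
- ring_tip (a point): End of the ring's radial arm, 95 mm from the axis, 14 mm above the bench; the arm is 12 mm wide, its top 20 mm above the bench. x points radially outwards along the arm, z up.
- ring_peg (a point): Centre of the top of the upright steel peg on the ring's arm, by which the ring is pushed round: 10 mm diameter, 70 mm from the axis, rising from the arm to 52 mm above the bench. Same axes as ring_tip.
- knob (a joint): Angle (rad) of the inner knob about the same axis: 0 when its nose points along the plate's -x, growing anticlockwise seen from above; stops at -2.6 and 2.6; starts within 0.25 of 0. Friction 0.05 N m, no spring. Black disc of radius 23 mm, 24 to 33 mm above the bench, with a grip bar on it. It turns independently of the ring below.
- knob_nose (a point): Tip of the knob's nose, 34 mm from the axis, 36 mm above the bench: a small tongue, 6 mm wide, 32 to 40 mm above the bench, sticking out under one end of the bar. x points radially outwards along the nose, z up.
- knob_grip (a point): Centre of the top of the knob's bar, on the axis, 58 mm above the bench. The bar is 46 mm long, 13 mm wide, 32 to 58 mm above the bench; a white line on its top runs off-centre towards the nose. x runs along the bar towards the nose.
- index_pin: The index: slender pointed steel pin standing on the plate, 8 mm thick on an 18 mm foot, top 40 mm above the bench, 99 to 119 mm from the axis, on the left or on the right side (plate's +y or -y, 33 to 57 mm to the robot's side of the axis). Origin: centre of its foot, 4 mm above the bench. Fixed.
- hose_stub: Thick brass hose stub, 28 mm across, top 49 mm above the bench, in the mirrored place on the side where the index pin is not. Origin: centre of its foot. Fixed; not an index.
- block: Loose wooden sanding block with cork sole, 80 x 60 x 40 mm (its x, y, z), about 0.18 kg, lying on the plate between the ring's arm and the index pin, in the way of the arm. Origin: centre of its underside, 4 mm above the bench. Straight out sideways (plate's +y or -y) the bench beside it is free to 240 mm from the axis.
- rivet_jar: small closed glass jar with a steel cap, 34 mm diameter, 40 mm high, standing on the plate's robot side; a bystander. Origin: centre of its underside. Leave alone.
- spray: closed clear bottle, 66 mm diameter, 190 mm high, beyond the plate; a bystander. Origin: centre of its underside. Leave alone.
- spool: waisted spool, 48 mm diameter, 60 mm high; a bystander. Origin: centre of its underside. Leave alone.
- mug: white mug, 80 mm diameter, 90 mm high, handle to its own +y; a bystander. Origin: centre of its underside. Leave alone.
- tin: steel can, 72 mm diameter, 75 mm high; a bystander. Origin: centre of its underside. Leave alone.
- brush: hand brush lying along its own x, on the right of the plate's robot side; a bystander. Origin: middle of its length. Leave alone.
- driver: screwdriver lying along its own x, on the left of the plate's robot side; a bystander. Origin: middle of its length. Leave alone.
There are look-alikes about, which are no part of the job. Of the things that look like the block, the middle-sized one is meant.

How it is judged:
By the outcome, as a careful person would: the job done as asked, in the order asked, and still so for the second after the job is handed in, with the robot touching nothing.
It also fails if it takes over 64 s, if anything falls off the work surface, if the arm or the gripper's body presses on something with over 40 N, if the wrist force passes 120 N, or if a joint passes its speed limit or range.

## Working session

There is one attempt and no reset: what is moved stays moved. The work goes in short steps, Python scripts to look and compute and a tool call to move; the robot and the scene stay as the last step left them, time stands still between calls to the robot, and variables do not carry over. Pictures are saved under pics/ and viewed, about 8 in all and at most 12, crops included, and the job is handed in when it is done.

Besides the shell and the picture viewer there is one more tool, called after "Request:" by a JSON object that holds its "fn" and its "kwargs", one argument or row to a line. servo_tool: Moves the arm, as the interface text tells. Its arguments: {"type":"object","properties":{"plan":{"type":"string"},"fingers":{"type":"number"},"newtons":{"type":"number"}},"required":["plan"]}

```bash
mkdir -p pics; cat > h.py <<'E'
import numpy as np, cv2
from cell import state, snapshot, calibration, close_job, grip_depth
def cam(n):
    c=calibration(n); f=240/np.tan(np.radians(c["vertical_fov"])/2)
    K=np.array([[f,0,c["cx"]],[0,f,c["cy"]],[0,0,1.]])
    if "rvec" in c:
        R=cv2.Rodrigues(np.array(c["rvec"],float))[0]; t=np.array(c["tvec"],float).ravel()
    else:
        s=state(); H=np.array(c["hand_eye"]); T=np.eye(4)
        T[:3,:3]=cv2.Rodrigues(np.array(s["eef_rot"],float))[0]; T[:3,3]=s["tool_pos"]
        M=np.linalg.inv(T@H); R,t=M[:3,:3],M[:3,3]
    return K,R,t
def ray(C,u,v,z):
    K,R,t=C; d=R.T@np.linalg.inv(K)@np.array([u,v,1.]); o=-R.T@t
    return o+d*(z-o[2])/d[2]
def proj(C,p):
    K,R,t=C; q=K@(R@np.asarray(p,float)+t); return q[:2]/q[2]
def save(n,img,crop=None,s=1):
    if crop: a,b,c,d=crop; img=img[b:d,a:c]
    cv2.imwrite(f"pics/{n}.png",cv2.cvtColor(cv2.resize(img,None,fx=s,fy=s,interpolation=cv2.INTER_CUBIC),cv2.COLOR_RGB2BGR))
E
python3 - <<'E'
from h import *
for n in("top","side"):
    im=snapshot(n); np.save(f"pics/{n}.npy",im); save(n+"0",im)
    K,R,t=cam(n); print(n,-R.T@t,R[2],K[0,0], calibration(n))
print(grip_depth if not callable(grip_depth) else grip_depth(),calibration("wrist"),state())
E
```

```text
top [0.29381819 0.00886428 1.45706328] [ 0.16585828  0.00141115 -0.98614859] 552.6603122219743 {'vertical_fov': 46.94705838196658, 'cx': 330.4513885965067, 'cy': 238.64948641079022, 'rvec': array([ 2.12504588, -2.14195167,  0.1759354 ]), 'tvec': array([0.01509629, 0.53131071, 1.38813621])}
side [-0.0299517   0.89359864  0.80806743] [ 0.425157   -0.69460646 -0.58031318] 624.701247045057 {'vertical_fov': 42.03191724100036, 'cx': 316.6283360239939, 'cy': 237.18606828299772, 'rvec': array([ 0.73291762, -2.49313289,  1.293004  ]), 'tvec': array([0.43617993, 0.2166228 , 1.10236574])}
-0.0187 {'vertical_fov': 71.60847717225394, 'cx': 317.1515480286173, 'cy': 236.38514666764502, 'hand_eye': array([[ 9.99998709e-01, -1.33598856e-03,  8.92802951e-04,
        -6.25449808e-04],
       [ 1.01896605e-03,  9.56862915e-01,  2.90537990e-01,
        -7.48564598e-02],
       [-1.24244547e-03, -2.90536705e-01,  9.56863041e-01,
        -1.41552647e-01],
       [ 0.00000000e+00,  0.00000000e+00,  0.00000000e+00,
         1.00000000e+00]])} {'time': 0.1, 'qpos': array([-1.40225835e+00,  1.81511202e-01,  1.60793660e+00, -1.29079610e-06,
        1.35379306e+00, -2.06285756e-01]), 'joint_velocities': array([-0.00175159, -0.0010613 , -0.00081862,  0.00020298, -0.00070735,
       -0.00226411]), 'tau': array([ 7.22880159e-04, -4.45874298e+01, -3.52237809e+01, -2.66992320e-04,
        4.23315796e-03, -1.41097587e-05]), 'tool_pos': array([ 0.21044815, -0.53455389,  0.23043543]), 'eef_rot': array([-2.59545442e+00,  1.76798323e+00,  1.79657391e-03]), 'wrist_force': array([ 0.4186146,  1.4398748, -0.3311118]), 'torque': array([-0.0376568 , -0.01539338, -0.00878072]), 'gripper_width': 0.08541889387978036}
```

View pics/top0.png

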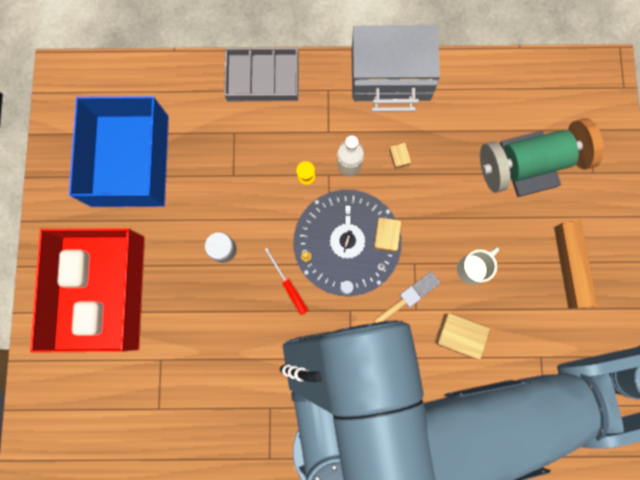

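View pics/side0.png

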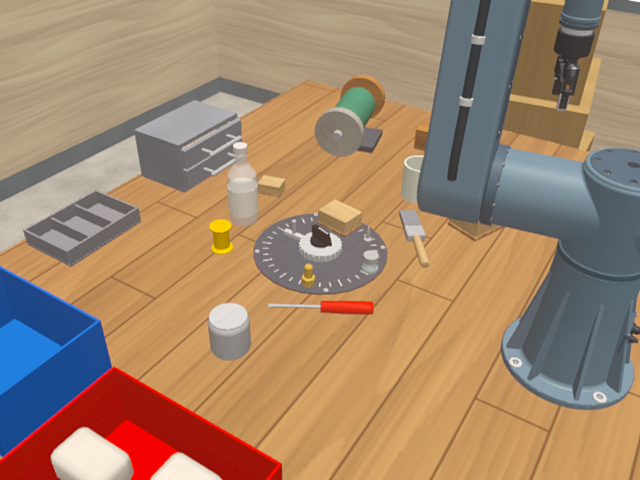

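The top view shows the plate centred near (347,242), the block at (388,234) on the right, the index pin near (382,267), and the brass stub at (306,256). The side view agrees with this. Next I'll enlarge the plate region.

```bash
python3 - <<'E'
from h import *
save("top_crop",np.load("pics/top.npy"),(285,182,415,302),5)
save("side_crop",np.load("pics/side.npy"),(240,190,400,305),5)
E
```

```text
(no output)
```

View pics/top_crop.png

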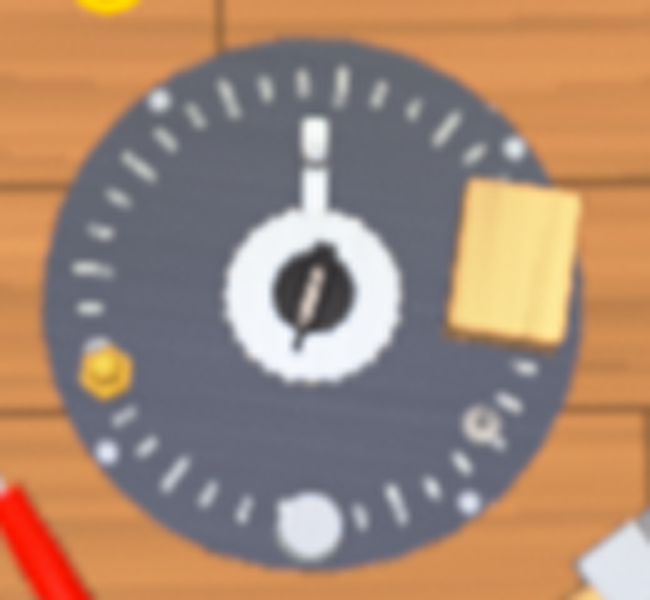

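View pics/side_crop.png

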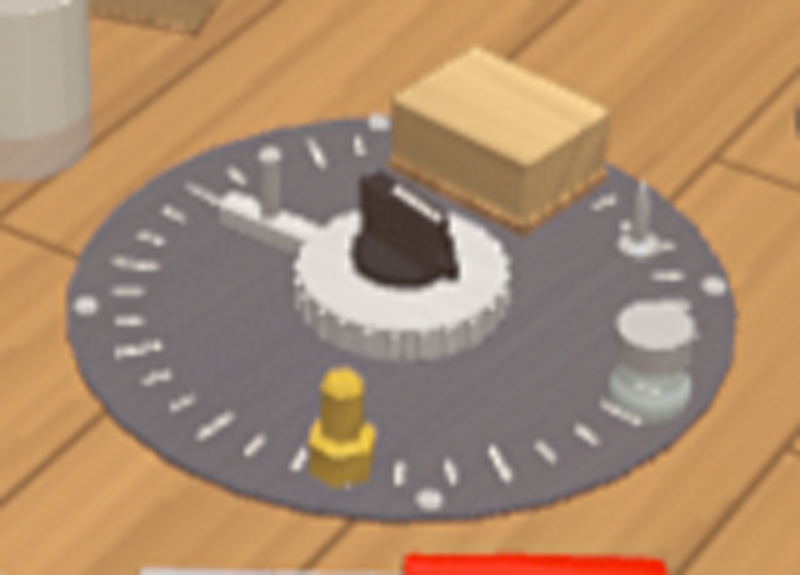

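```bash
python3 - <<'E'
from h import *
T=cam("top");S=cam("side")
t=lambda x,y,z:ray(T,285+(x+.5)/5-.5,182+(y+.5)/5-.5,z)*1000
s=lambda x,y,z:ray(S,240+(x+.5)/5-.5,190+(y+.5)/5-.5,z)*1000
np.set_printoptions(precision=1,suppress=True)
rt=[t(*p,4) for p in((160,100),(514,148),(470,502),(107,452))]
rs=[s(*p,4) for p in((86,305),(379,122),(714,286),(429,499))]
print("rivT",*rt,np.mean(rt,0));print("rivS",*rs,np.mean(rs,0))
print("edgeT",t(44,305,4),t(582,305,4),t(313,38,4),t(313,572,4))
print("blkT",*[t(*p,44) for p in((470,180),(582,194),(566,346),(448,328))])
print("blkS",*[s(*p,44) for p in((392,102),(476,47),(609,120),(526,165))])
print("pin T foot",t(477,430,6),"tip",t(487,420,40),"S foot",s(638,245,6),"tip",s(643,185,40))
print("stub T",t(106,370,49),"S",s(342,378,49))
print("tip T",t(314,118,20),"S",s(222,205,20),"peg S",s(269,153,52),"T",t(315,135,52))
print("nose T",t(297,348,38),"S",s(455,275,36),"line",t(317,265,58),t(303,322,58),"S",s(393,190,58),s(440,218,58))
print("jar T",t(310,525,40),"S",s(655,325,40))
E
```

```text
rivT [-311.7  -58.8 4000. ] [-262.6  274.1 4000. ] [  70.3  225.3 4000. ] [  21.4 -108.9 4000. ] [-120.6   82.9 4000. ]
rivS [-2687.9  4264.5  4000. ] [-2575.8  5021.7  4000. ] [-1818.7  4908.7  4000. ] [-1932.8  4152.6  4000. ] [-2253.8  4586.9  4000. ]
edgeT [-116.6 -167.6 4000. ] [-112.5  333.7 4000. ] [-370.7   86.4 4000. ] [ 133.4   80.  4000. ]
blkT [-8507.   3742.6 44000. ] [-8268.3  5494.8 44000. ] [-5860.8  5176.5 44000. ] [-6158.7  3348.1 44000. ]
blkS [-34698.1  57717.4  44000. ] [-34276.7  61168.9  44000. ] [-29706.5  60061.9  44000. ] [-30434.   57144.1  44000. ]
pin T foot [-224.4  409.8 6000. ] tip [-4242.7  3553.8 40000. ] S foot [-3212.6  7480.4  6000. ] tip [-25056.5  52696.6  40000. ]
stub T [-6227.9 -2210.3 49000. ] S [-33017.6  52873.5  49000. ]
tip T [-3985.9   573.8 20000. ] S [-15872.1  23408.8  20000. ] peg S [-42658.   63907.5  52000. ] T [-11045.4   1563.3  52000. ]
nose T [-4994.9   854.9 38000. ] S [-24050.7  42725.1  36000. ] line [-9627.7  1753.9 58000. ] [-8432.1  1448.6 58000. ] S [-43139.7  71743.2  58000. ] [-41059.3  71245.   58000. ]
jar T [-2790.6  1053.1 40000. ] S [-22388.2  48282.   40000. ]
```

Heights went in as mm where metres were needed. Fixing that.

```bash
python3 - <<'E'
from h import *
T=cam("top");S=cam("side")
t=lambda x,y,z:ray(T,285+(x+.5)/5-.5,182+(y+.5)/5-.5,z/1000)*1000
s=lambda x,y,z:ray(S,240+(x+.5)/5-.5,190+(y+.5)/5-.5,z/1000)*1000
np.set_printoptions(precision=1,suppress=True)
rt=[t(*p,4) for p in((160,100),(514,148),(470,502),(107,452))]
rs=[s(*p,4) for p in((86,305),(379,122),(714,286),(429,499))]
print("rivT",*rt,np.mean(rt,0));print("rivS",*rs,np.mean(rs,0))
print("edgeT",t(44,305,4),t(582,305,4),t(313,38,4),t(313,572,4))
print("blkT",*[t(*p,44) for p in((470,180),(582,194),(566,346),(448,328))])
print("blkS",*[s(*p,44) for p in((392,102),(476,47),(609,120),(526,165))])
print("pin T foot",t(477,430,6),"tip",t(487,420,40),"S foot",s(638,245,6),"tip",s(643,185,40))
print("stub T",t(106,370,49),"S",s(342,378,49))
print("tip T",t(314,118,20),"S",s(222,205,20),"peg S",s(269,153,52),"T",t(315,135,52))
print("nose T",t(297,348,38),"S",s(455,275,36),"line",t(317,265,58),t(303,322,58),"S",s(393,190,58),s(440,218,58))
print("jar T",t(310,525,40),"S",s(655,325,40))
E
```

```text
rivT [639.8  47.5   4. ] [ 611.8 -142.7    4. ] [ 421.5 -114.8    4. ] [449.5  76.2   4. ] [530.6 -33.5   4. ]
rivS [639.6  44.4   4. ] [ 611.4 -146.3    4. ] [ 420.6 -117.8    4. ] [449.4  72.6   4. ] [530.2 -36.8   4. ]
edgeT [528.3 109.7   4. ] [ 526.  -176.8    4. ] [673.6 -35.4   4. ] [385.5 -31.8   4. ]
blkT [ 586.1 -115.2   44. ] [ 578.2 -173.4   44. ] [ 498.2 -162.8   44. ] [ 508.1 -102.    44. ]
blkS [ 583.3 -111.6   44. ] [ 575.9 -172.7   44. ] [ 495.  -153.1   44. ] [ 507.9 -101.5   44. ]
pin T foot [ 459.3 -119.2    6. ] tip [ 460.6 -121.5   40. ] S foot [ 461.7 -124.     6. ] tip [ 460.5 -121.6   40. ]
stub T [487.   74.6  49. ] S [489.6  74.9  49. ]
tip T [625.5 -34.9  20. ] S [620.6 -30.9  20. ] peg S [599.6 -37.1  52. ] T [609.  -34.3  52. ]
nose T [499.2 -24.   38. ] S [497.  -24.1  36. ] line [539.3 -34.3  58. ] [509.7 -26.8  58. ] S [535.4 -35.6  58. ] [508.1 -29.1  58. ]
jar T [407.2 -29.5  40. ] S [408.2 -35.1  40. ]
```

Top and side views agree to about 3 mm:

| Item | World position or direction |
|---|---|
| Axis | about (530.4, −35.2) mm |
| Plate yaw | about −0.143 rad |
| Pin | (460.6, −121.5) mm, r = 111, direction −129° |
| Ring arm | about 0° |
| Knob nose | about 160.7° |
| Block | about (541.7, −137) mm |

I'll move above the gap between the ring and the block, with the jaws along the plate's x.

Request:
{"fn": "servo_tool", "kwargs": {
  "plan": "2.1 2.8 0 0 0 0.066;2.1 2.8 0 0 0 0.066;2.1 2.8 0 0 0 0.066;2.1 2.8 0 0 0 0.066;2.1 2.8 0 0 0 0.066;2.1 2.8 0 0 0 0.066;2.1 2.8 0 0 0 0.066;2.1 2.8 0 0 0 0.066",
  "fingers": 3
}}

```text
time: 0.9
tool_pos: [0.379, -0.3096, 0.231]
eef_rot: [-2.969, 1.026, 0.001]
wrist_force: [-0.1, -0.7, -0.0]
gripper_width: 0.0301
```

Request:
{"fn": "servo_tool", "kwargs": {
  "plan": "2.1 2.8 0 0 0 0.066;2.1 2.8 0 0 0 0.066;2.1 2.8 0 0 0 0.066;2.1 2.8 0 0 0 0.066;2.1 2.8 0 0 0 0.066;2.1 2.8 0 0 0 0.066;2.1 2.8 0 0 0 0.066;2.1 2.8 0 0 0 0.066"
}}

```text
time: 1.7
tool_pos: [0.547, -0.0857, 0.2309]
eef_rot: [-3.134, 0.215, 0.001]
wrist_force: [0.3, -0.5, -0.6]
gripper_width: 0.0301
```

```bash
cat > st.py <<'E'
from h import *
s=state(); R=cv2.Rodrigues(np.array(s["eef_rot"],float))[0]
np.set_printoptions(precision=4,suppress=True)
print(s["time"],s["tool_pos"]*1000,"xdir",np.degrees(np.arctan2(R[1,0],R[0,0])),"z",R[:,2],"F",s["wrist_force"],"w",s["gripper_width"],"q",s["qpos"])
E
python3 st.py; python3 - <<'E'
from h import *
im=snapshot("wrist"); save("wrist1",im); np.savez("pics/w1.npz",*cam("wrist"))
E
```

```text
1.7 [546.9681 -85.6657 230.9044] xdir -7.858131894854835 z [-0.0007  0.0002 -1.    ] F [ 0.2931 -0.488  -0.5847] w 0.030050489638328508 q [-0.3697  0.1342  1.6611 -0.0001  1.347  -0.2326]
```

View pics/wrist1.png

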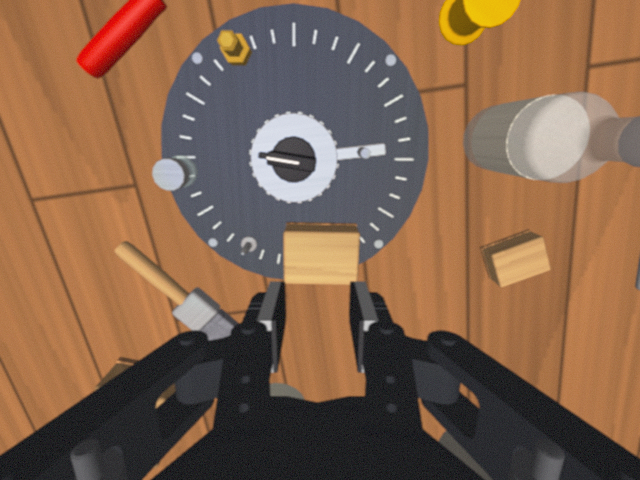

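The wrist view shows the whole plate. Rivets are near (198,58), (391,60), (378,244) and (213,242), the pin near (249,245), and the block at (320,255). I'll enlarge it to measure more closely.

```bash
python3 - <<'E'
import cv2
im=cv2.imread("pics/wrist1.png")[130:280,160:400]
cv2.imwrite("pics/wrist1c.png",cv2.resize(im,None,fx=3.3333,fy=3.3333,interpolation=cv2.INTER_CUBIC))
E
```

```text
(no output)
```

View pics/wrist1c.png

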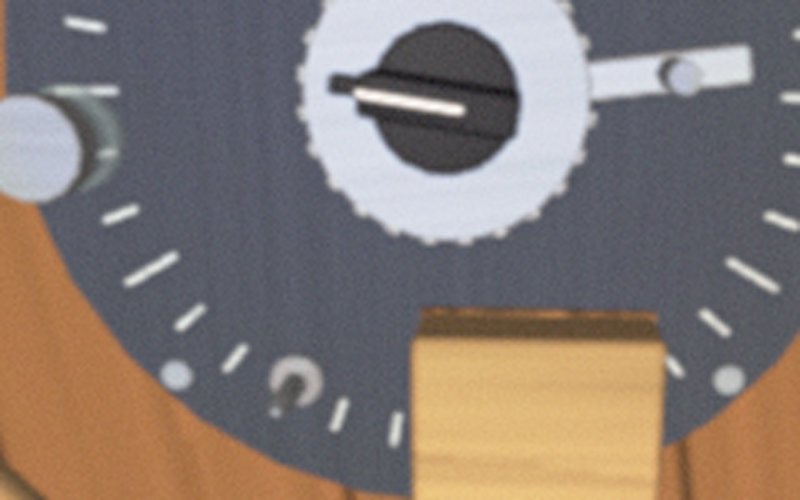

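```bash
python3 - <<'E'
from h import *
z=np.load("pics/w1.npz"); W=[z[k] for k in z.files]
np.set_printoptions(precision=1,suppress=True)
w=lambda x,y,h:ray(W,160+(x+.5)*.3-.5,130+(y+.5)*.3-.5,h/1000)[:2]*1000
r=lambda u,v,h:ray(W,u,v,h/1000)[:2]*1000
rv=[r(197.5,58,4),r(391,60,4),w(729,380,4),w(176,375,4)]
c=np.mean(rv,0); print("riv",*rv,"c",c,[np.linalg.norm(p-c) for p in rv])
a=lambda p,q=c:(np.linalg.norm(p-q),np.degrees(np.arctan2(*(p-q)[::-1])))
c2=w(446,98,33); print("knob disc centre",c2)
for n,p in dict(foot=w(296,381,6),tip=w(276,412,40),armtip=w(752,65,20),armroot=w(592,81,20),peg=w(685,77,52),nose=w(330,85,40),l1=w(356,93,58),l2=w(463,109,58)).items(): print(n,p,a(p))
print("line dir",a(w(356,93,58),w(463,109,58)),"arm dir",a(w(752,65,20),w(592,81,20)))
print("barR edge",a(w(357,106,58),w(515,137,58)))
print("block",[w(*p,44) for p in((413,341),(665,343))],[w(*p,4) for p in((421,309),(656,313))])
E
```

```text
riv [451.5  81.5] [642.5  54.3] [ 614.6 -136.5] [ 423.5 -109. ] c [533.  -27.4] [np.float64(136.07399836266583), np.float64(136.61155842084662), np.float64(136.20795589067276), np.float64(136.6154087031705)]
knob disc centre [533.4 -26.7]
foot [ 465.  -116.2] (np.float64(111.78471811204432), np.float64(-127.45715934891025))
tip [ 465.5 -115.5] (np.float64(110.98197796226378), np.float64(-127.48497142620776))
armtip [627.4 -30. ] (np.float64(94.38420002272382), np.float64(-1.5842811486845274))
armroot [578.  -28.3] (np.float64(44.95711833315379), np.float64(-1.076067544063239))
peg [602.3 -28.8] (np.float64(69.28495285095741), np.float64(-1.1422670474744578))
nose [501.  -18.1] (np.float64(33.359395212853684), np.float64(163.81617084420517))
l1 [510.9 -20.6] (np.float64(23.163552801322), np.float64(162.99848012223387))
l2 [539.6 -28.9] (np.float64(6.696635515319353), np.float64(-12.332771543487278))
line dir (np.float64(29.842946618192375), np.float64(164.04502742235493)) arm dir (np.float64(49.430458700183216), np.float64(-2.0465015688174892))
barR edge (np.float64(44.64262268510282), np.float64(161.43751999300667))
block [array([513., -97.]), array([ 590. , -107.9])] [array([512. , -96.9]), array([ 591.7, -109. ])]
```

The wrist centre is 6 mm off from the fixed cameras, because I read the pose after the picture while the arm was still settling. I'll check that against a settled picture.

```bash
python3 st.py; python3 - <<'E'
from h import *
W=cam("wrist"); im=snapshot("wrist"); save("wrist2",im); np.savez("pics/w2.npz",*W)
a=cv2.cvtColor(cv2.imread("pics/wrist1.png"),cv2.COLOR_BGR2GRAY); b=cv2.cvtColor(im,cv2.COLOR_RGB2GRAY)
np.set_printoptions(precision=1,suppress=True)
def m(u,v,h=9):
    t=a[v-h:v+h+1,u-h:u+h+1]; q=b[v-h-12:v+h+13,u-h-12:u+h+13]
    r=cv2.matchTemplate(q,t,cv2.TM_CCOEFF_NORMED); _,s,_,l=cv2.minMaxLoc(r); return np.array([u+l[0]-12,v+l[1]-12]),s
for u,v in((197,58),(391,60),(378,244),(213,242)): print(u,v,m(u,v))
E
```

```text
1.75 [549.1736 -81.8576 231.0056] xdir -7.543880197151555 z [ 0.0015  0.0029 -1.    ] F [-1.6239  2.0981  0.2804] w 0.02966307306886082 q [-0.3636  0.1364  1.6583  0.0033  1.3465 -0.2327]
197 58 (array([196,  63]), 0.9808851480484009)
391 60 (array([389,  66]), 0.9898078441619873)
378 244 (array([376, 248]), 0.9877750873565674)
213 242 (array([211, 245]), 0.9808847308158875)
```

Applying the pose-lag correction moves the wrist estimate to about (531, −32), which is consistent, so I'll use centre (530.6, −33.5). Now I'll descend just inside the block, above the ring disc.

Request:
{"fn": "servo_tool", "kwargs": {
  "plan": "0.15 -0.4 -3 0 0 0;0 0 -3 0 0 0;0 0 -3 0 0 0;0 0 -3 0 0 0;0 0 -3 0 0 0;0 0 -3 0 0 0;0 0 -2 0 0 0;0 0 0 0 0 0"
}}

```text
time: 2.6
tool_pos: [0.5447, -0.0906, 0.0279]
eef_rot: [-3.132, 0.221, 0.011]
wrist_force: [-1.1, -0.5, 0.4]
gripper_width: 0.03
```

```bash
python3 st.py; python3 - <<'E'
from h import *
a=snapshot("side");b=snapshot("wrist")
save("sidew",np.hstack([cv2.resize(a[150:320,230:430],(588,500)),cv2.resize(b[150:470,220:420],(312,500))]),None,0.88)
E
python3 st.py
```

```text
2.6 [544.7439 -90.5796  27.9014] xdir -8.084171230119589 z [-0.0068  0.0025 -1.    ] F [-1.0842 -0.4576  0.3628] w 0.029982448803905517 q [-0.3796  0.4066  1.7856 -0.0003  0.9565 -0.2383]
2.7 [547.6328 -91.4575  31.3305] xdir -8.063127173413395 z [-0.001   0.0002 -1.    ] F [-0.3151 -0.1772 -0.3312] w 0.030284498318757097 q [-0.3792  0.4025  1.7824 -0.0002  0.9577 -0.2384]
```

View pics/sidew.png

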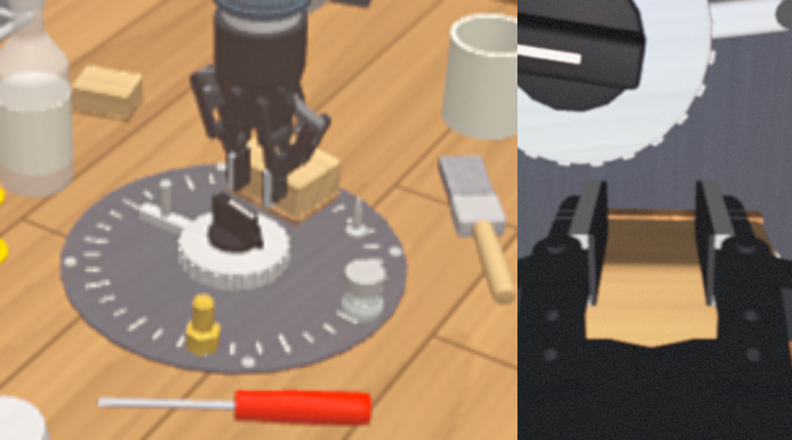

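The fingers are in the gap, clear of the knob and facing the block's inner side. I'll push a little, then lower and keep pushing.

Request:
{"fn": "servo_tool", "kwargs": {
  "plan": "-0.07 -0.5 -0.4 0 0 0;-0.07 -0.5 0 0 0 0;-0.07 -0.5 0 0 0 0;-0.07 -0.5 0 0 0 0;0.03 0.2 0 0 0 0;0 0 -0.7 0 0 0;0 0 -0.8 0 0 0;0 0 0 0 0 0"
}}

```text
time: 3.5
tool_pos: [0.5442, -0.1084, 0.0105]
eef_rot: [-3.133, 0.219, 0.005]
wrist_force: [0.2, 1.2, -0.2]
gripper_width: 0.0299
```

Request:
{"fn": "servo_tool", "kwargs": {
  "plan": "-0.06 -0.4 0 0 0 0;-0.09 -0.6 0 0 0 0;-0.09 -0.6 0 0 0 0;-0.09 -0.6 0 0 0 0;-0.09 -0.6 0 0 0 0;-0.09 -0.6 0 0 0 0;-0.09 -0.6 0 0 0 0;0 0 0 0 0 0"
}}

```text
time: 4.3
tool_pos: [0.5395, -0.1502, 0.0124]
eef_rot: [3.133, -0.221, 0.0]
wrist_force: [-0.0, 0.7, 0.2]
gripper_width: 0.0301
```

```bash
python3 st.py; python3 - <<'E'
from h import *
a=snapshot("side");b=snapshot("top")
save("push1",np.hstack([cv2.resize(a[150:320,230:430],(471,400)),cv2.resize(b[180:310,300:430],(400,400))]),None,0.9)
E
```

```text
4.3 [ 539.4887 -150.2065   12.3928] xdir -8.07139124256979 z [ 0.0003 -0.0005 -1.    ] F [-0.0269  0.7256  0.2463] w 0.03006410710371356 q [-0.4833  0.4433  1.7734 -0.0005  0.9244 -0.3421]
```

View pics/push1.png

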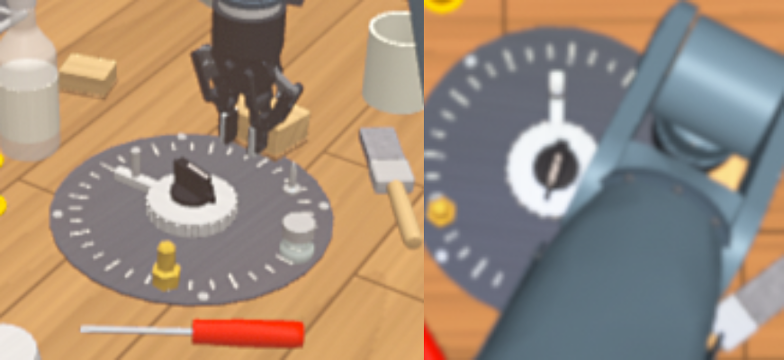

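Contact is clean and the block slides square, about 46 mm so far. I'll push another 39 mm, so the block ends inside the free strip, then rise away.

Request:
{"fn": "servo_tool", "kwargs": {
  "plan": "-0.09 -0.6 0 0 0 0;-0.09 -0.6 0 0 0 0;-0.09 -0.6 0 0 0 0;-0.09 -0.6 0 0 0 0;-0.09 -0.6 0 0 0 0;-0.08 -0.5 0 0 0 0;-0.05 -0.35 0 0 0 0;0 0 0 0 0 0"
}}

```text
time: 5.2
tool_pos: [0.5337, -0.1883, 0.0124]
eef_rot: [3.134, -0.221, 0.0]
wrist_force: [-0.5, -0.2, 0.7]
gripper_width: 0.03
```

```bash
python3 st.py
```

```text
5.2 [ 533.728  -188.2694   12.3666] xdir -8.056274788490958 z [ 0.0002 -0.0003 -1.    ] F [-0.5154 -0.2488  0.7182] w 0.030043930901799642 q [-0.5487  0.4536  1.7577 -0.0002  0.9299 -0.408 ]
```

Request:
{"fn": "servo_tool", "kwargs": {
  "plan": "0.1 0.7 0 0 0 0;0.1 0.7 0 0 0 0;0.1 0.6 2 0 0 0;0.2 1 3 0 0 0;1.5 2 4 0 0 0;1.5 2 4 0 0 0;1.5 2 3 0 0 0;0 0 0 0 0 0"
}}

```text
time: 6.0
tool_pos: [0.5882, -0.0954, 0.1782]
eef_rot: [3.132, -0.214, 0.016]
wrist_force: [-0.3, -0.0, 0.2]
gripper_width: 0.0299
```

```bash
python3 st.py; python3 - <<'E'
from h import *
W=cam("wrist");im=snapshot("wrist");save("w3",im);np.savez("pics/w3.npz",*W)
a=snapshot("side");save("s3",a)
E
python3 st.py
```

```text
6.0 [588.1676 -95.3802 178.2465] xdir -7.805695634641299 z [ 0.0102 -0.0027 -0.9999] F [-0.2947 -0.0058  0.2392] w 0.029862716252331015 q [-0.3604  0.2701  1.6112  0.0011  1.2499 -0.2245]
6.1 [584.1672 -96.3977 172.9424] xdir -7.894469545455056 z [ 0.0014 -0.0006 -1.    ] F [-0.3372  0.8003 -0.3439] w 0.02970053038879214 q [-0.3638  0.2738  1.6179 -0.0001  1.2484 -0.226 ]
```

View pics/w3.png

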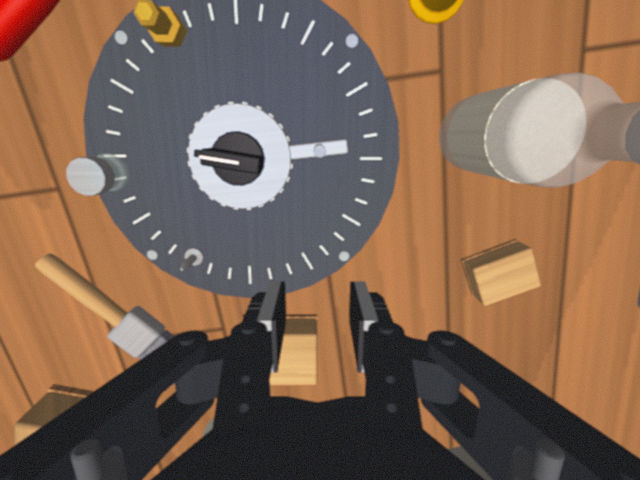

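The block lies flat on the bench, its near edge at about y=318 px, clear of the plate rim at about 296. Ring and knob look unmoved. I'll refine the angles from this view with an enlarged crop, keeping the pose taken with the image.

```bash
python3 - <<'E'
import cv2
im=cv2.imread("pics/w3.png")[120:290,120:370]
cv2.imwrite("pics/w3c.png",cv2.resize(im,None,fx=3.2,fy=3.2,interpolation=cv2.INTER_CUBIC))
E
```

```text
(no output)
```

View pics/w3c.png

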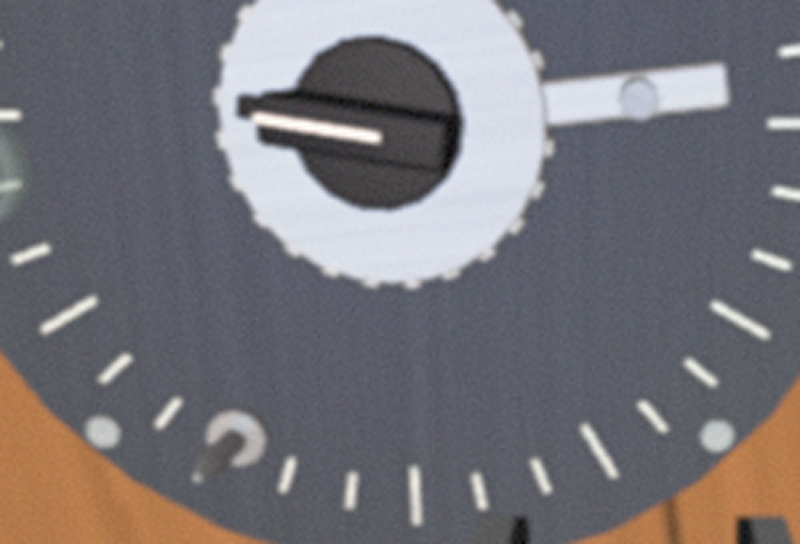

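```bash
cat > m3.py <<'E'
from h import *
z=np.load("pics/w3.npz"); W=[z[k] for k in z.files]
np.set_printoptions(precision=1,suppress=True)
w=lambda x,y,h:ray(W,120+(x+.5)/3.2-.5,120+(y+.5)/3.2-.5,h/1000)[:2]*1000
r=lambda u,v,h:ray(W,u,v,h/1000)[:2]*1000
rv=[r(121,37.5,4),r(352,41,4),w(717,436,4),w(102,431,4)]
c=np.mean(rv,0); print("riv",*rv,"c",c,[round(np.linalg.norm(p-c),1) for p in rv],"yaw",[np.degrees(np.arctan2(*(p-c)[::-1])) for p in rv])
a=lambda p,q=c:(round(np.linalg.norm(p-q),1),np.degrees(np.arctan2(*(p-q)[::-1])).round(2))
print("knob disc centre",w(379,122,33))
for n,p in dict(foot=w(234,438,6),tip=w(197,478,40),armtip=w(728,85,20),armroot=w(546,104,20),peg=w(640,97,52),nose=w(239,105,40),l1=w(253,117,58),l2=w(380,138,58)).items(): print(n,p,a(p))
print("line",a(w(253,117,58),w(380,138,58)),"arm",a(w(728,85,20),w(546,104,20)))
print("block near edge bottom",r(283,318,0),r(318,318,0),"top",r(275,384,40),"peg jar",r(90,178,40))
print("spray",r(485,140,100))
E
python3 m3.py
```

```text
riv [449.2  77.8] [640.1  49.3] [ 611.3 -141.2] [ 420.4 -112.4] c [530.2 -31.6] [np.float64(136.2), np.float64(136.5), np.float64(136.3), np.float64(136.4)] yaw [np.float64(126.522460026989), np.float64(36.38432288760782), np.float64(-53.51895673960588), np.float64(-143.67736726544553)]
knob disc centre [532.2 -30.6]
foot [ 461.5 -119.8] (np.float64(111.9), np.float64(-127.94))
tip [ 463.  -119.3] (np.float64(110.6), np.float64(-127.47))
armtip [625.1 -34.4] (np.float64(94.9), np.float64(-1.71))
armroot [575.3 -32.6] (np.float64(45.1), np.float64(-1.26))
peg [600.6 -32.8] (np.float64(70.3), np.float64(-1.01))
nose [499.5 -21.3] (np.float64(32.4), np.float64(161.54))
l1 [508.4 -24.5] (np.float64(22.9), np.float64(161.91))
l2 [537.4 -33.5] (np.float64(7.3), np.float64(-14.57))
line (np.float64(30.3), np.float64(162.76)) arm (np.float64(49.9), np.float64(-2.12))
block near edge bottom [ 538.  -204.8] [ 575.6 -210.2] top [ 524.8 -255.3] peg jar [409.2 -29.6]
spray [705.3 -39.1]
```

The wrist views agree in the plate frame: pin −119.25°, arm about +7.0° and nose about 171°. So the ring must turn about −126.3° and the knob about +69.5°. The block's near edge is about 25 mm beyond the rim and its far edge within 240 mm. I'll go to the peg at about (600.4, −33.5) with the jaws tangential and the camera side towards the robot.

Request:
{"fn": "servo_tool", "kwargs": {
  "plan": "0.1 0.39 -0.5 0 0 0.105;0.1 0.39 -0.5 0 0 0.105;0.1 0.39 -0.5 0 0 0.105;0.1 0.39 -0.5 0 0 0.105;0.1 0.39 -0.5 0 0 0.105;0.1 0.39 -0.5 0 0 0.105;0.1 0.39 -0.5 0 0 0.105;0.1 0.39 -0.5 0 0 0.105",
  "fingers": 3,
  "newtons": 20
}}

```text
time: 6.9
tool_pos: [0.5898, -0.0662, 0.1298]
eef_rot: [-2.947, -1.082, 0.005]
wrist_force: [-0.2, 0.0, -0.9]
gripper_width: 0.0299
```

Request:
{"fn": "servo_tool", "kwargs": {
  "plan": "0.1 0.39 -0.5 0 0 0.105;0.1 0.39 -0.5 0 0 0.105;0.1 0.39 -0.5 0 0 0.105;0.1 0.39 -0.5 0 0 0.105;0.1 0.39 -0.5 0 0 0.105;0.1 0.39 -0.5 0 0 0.105;0.1 0.39 -0.5 0 0 0.105;0.1 0.39 -0.5 0 0 0.105"
}}

```text
time: 7.7
tool_pos: [0.5977, -0.0351, 0.0898]
eef_rot: [-2.249, -2.189, 0.004]
wrist_force: [0.2, 0.5, -0.2]
gripper_width: 0.03
```

```bash
python3 - <<'E'
from h import *
snapshot("side")
W=cam("wrist");im=snapshot("wrist");save("w4",im);np.savez("pics/w4.npz",*W)
for p in((.6004,-.0335,.052),(.5303,-.0325,.058)): print(proj(W,p))
E
python3 st.py
```

```text
[317.66532787 273.62323314]
[316.54819506 149.14781591]
7.8 [597.3471 -34.7106  89.4534] xdir 88.27775731909861 z [-0.0051  0.0013 -1.    ] F [-0.2317 -0.5264  0.6902] w 0.03033760243975164 q [-0.2562  0.3948  1.6467 -0.0001  1.1054 -1.7969]
```

View pics/w4.png

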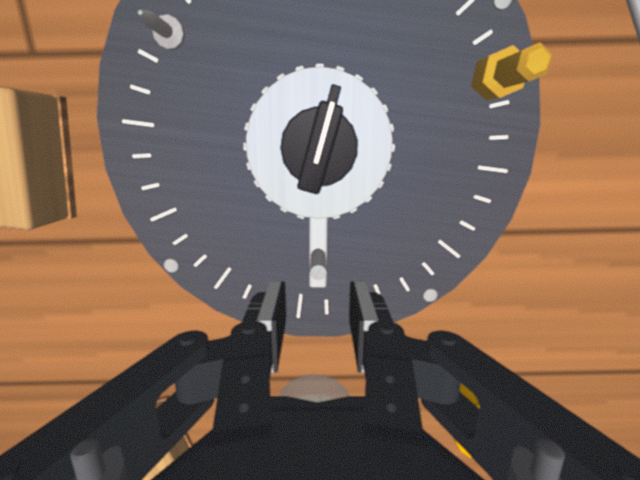

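The peg top at (318,272) matches the prediction of (317.7, 273.6), midway between the jaws, so I'll descend and grip. I'll compute the arc rows at the same time.

Request:
{"fn": "servo_tool", "kwargs": {
  "plan": "0.25 0.1 -1 0 0 0;0 0 -1 0 0 0;0 0 -1 0 0 0;0 0 -1 0 0 0;0 0 -1 0 0 0;0 0 -1.1 0 0 0;0 0 0 0 0 0;0 0 0 0 0 0"
}}

```text
time: 8.6
tool_pos: [0.602, -0.0341, 0.0309]
eef_rot: [-2.255, -2.187, 0.001]
wrist_force: [-0.3, -0.1, 0.2]
gripper_width: 0.0298
```

Request:
{"fn": "servo_tool", "kwargs": {
  "plan": "0 0 0 0 0 0;0 0 0 0 0 0;0 0 0 0 0 0;0 0 0 0 0 0;0 0 0 0 0 0;0 0 0 0 0 0;0 0 0 0 0 0;0 0 0 0 0 0",
  "fingers": 0,
  "newtons": 20
}}

```text
time: 9.4
tool_pos: [0.6028, -0.0343, 0.0319]
eef_rot: [2.255, 2.186, 0.001]
wrist_force: [0.7, 0.2, 5.1]
gripper_width: 0.0086
```

```bash
python3 st.py; python3 - <<'E'
import numpy as np
a0,tot,n=-1.35,-126.3,24
th=np.radians(a0+tot*np.arange(n+1)/n); p=7.0*np.c_[np.cos(th),np.sin(th)]
q=np.round(p-p[0],2); d=np.diff(q,axis=0)
for k in range(0,n,8): print(";".join(f"{x:.2f} {y:.2f} 0 0 0 {-.0919:.4f}" for x,y in d[k:k+8]))
E
```

```text
9.4 [602.8084 -34.2999  31.8959] xdir 88.23583190277958 z [ 0.0012 -0.0003 -1.    ] F [0.6558 0.2339 5.1455] w 0.008583937522021802 q [-0.2532  0.4868  1.6547  0.0001  0.9988 -1.7933]
-0.04 -0.64 0 0 0 -0.0919;-0.11 -0.64 0 0 0 -0.0919;-0.16 -0.62 0 0 0 -0.0919;-0.22 -0.60 0 0 0 -0.0919;-0.27 -0.58 0 0 0 -0.0919;-0.32 -0.56 0 0 0 -0.0919;-0.38 -0.52 0 0 0 -0.0919;-0.42 -0.49 0 0 0 -0.0919
-0.46 -0.44 0 0 0 -0.0919;-0.50 -0.41 0 0 0 -0.0919;-0.54 -0.35 0 0 0 -0.0919;-0.56 -0.30 0 0 0 -0.0919;-0.60 -0.25 0 0 0 -0.0919;-0.61 -0.20 0 0 0 -0.0919;-0.63 -0.13 0 0 0 -0.0919;-0.63 -0.08 0 0 0 -0.0919
-0.65 -0.02 0 0 0 -0.0919;-0.64 0.03 0 0 0 -0.0919;-0.63 0.10 0 0 0 -0.0919;-0.63 0.16 0 0 0 -0.0919;-0.60 0.21 0 0 0 -0.0919;-0.59 0.26 0 0 0 -0.0919;-0.56 0.32 0 0 0 -0.0919;-0.52 0.37 0 0 0 -0.0919
```

Request:
{"fn": "servo_tool", "kwargs": {
  "plan": "-0.04 -0.64 0 0 0 -0.092;-0.11 -0.64 0 0 0 -0.092;-0.16 -0.62 0 0 0 -0.092;-0.22 -0.60 0 0 0 -0.092;-0.27 -0.58 0 0 0 -0.092;-0.32 -0.56 0 0 0 -0.092;-0.38 -0.52 0 0 0 -0.092;-0.42 -0.49 0 0 0 -0.092"
}}

```text
time: 10.2
tool_pos: [0.5837, -0.0812, 0.0319]
eef_rot: [2.892, 1.224, 0.002]
wrist_force: [1.6, 0.7, 5.1]
gripper_width: 0.0089
```

Request:
{"fn": "servo_tool", "kwargs": {
  "plan": "-0.46 -0.44 0 0 0 -0.092;-0.50 -0.41 0 0 0 -0.092;-0.54 -0.35 0 0 0 -0.092;-0.56 -0.30 0 0 0 -0.092;-0.60 -0.25 0 0 0 -0.092;-0.61 -0.20 0 0 0 -0.092;-0.63 -0.13 0 0 0 -0.092;-0.63 -0.08 0 0 0 -0.092"
}}

```text
time: 11.0
tool_pos: [0.5389, -0.1042, 0.032]
eef_rot: [3.137, 0.101, 0.005]
wrist_force: [2.2, -5.6, 1.8]
gripper_width: 0.0087
```

Request:
{"fn": "servo_tool", "kwargs": {
  "plan": "-0.65 -0.02 0 0 0 -0.092;-0.64 0.03 0 0 0 -0.092;-0.63 0.10 0 0 0 -0.092;-0.63 0.16 0 0 0 -0.092;-0.60 0.21 0 0 0 -0.092;-0.59 0.26 0 0 0 -0.092;-0.56 0.32 0 0 0 -0.092;-0.52 0.37 0 0 0 -0.092"
}}

```text
time: 11.8
tool_pos: [0.4889, -0.0918, 0.0319]
eef_rot: [2.961, -1.032, 0.002]
wrist_force: [-7.0, -17.4, 7.0]
gripper_width: 0.0086
```

Request:
{"fn": "servo_tool", "kwargs": {
  "plan": "0 0 0 0 0 0;0 0 0 0 0 0;0 0 0 0 0 0;0 0 0 0 0 0;0 0 0 0 0 0;0 0 0 0 0 0;0 0 0 0 0 0;0 0 0 0 0 0"
}}

```text
time: 12.6
tool_pos: [0.488, -0.0912, 0.0319]
eef_rot: [2.963, -1.027, -0.003]
wrist_force: [-11.1, -15.8, 11.8]
gripper_width: 0.0091
```

```bash
python3 st.py; python3 - <<'E'
from h import *
p=state()["tool_pos"][:2]*1000-np.array([530.3,-32.5]); print(np.linalg.norm(p),np.degrees(np.arctan2(p[1],p[0])))
W=cam("wrist");im=snapshot("wrist");save("w5",im);np.savez("pics/w5.npz",*W)
save("s5",snapshot("side"))
E
```

```text
12.6 [487.9935 -91.1854  31.8518] xdir -38.220955373972686 z [-0.0035 -0.0048 -1.    ] F [-11.0678 -15.7576  11.8366] w 0.009104624782421949 q [-0.4204  0.296   1.9315 -0.0074  0.9154  0.2511]
72.34513877301883 -125.78795115519677
```

```bash
python3 - <<'E'
import numpy as np
from scipy.optimize import least_squares
P=np.array([(602.8,-34.3),(583.7,-81.2),(538.9,-104.2),(488.9,-91.8),(488,-91.2)])
r=least_squares(lambda v:np.hypot(*(P-v[:2]).T)-v[2],[530,-33,72]); print(r.x,r.fun)
c=r.x[:2]
print(np.degrees(np.arctan2(*(P-c)[:,::-1].T)))
E
```

```text
[530.21112202 -32.09423405  72.61933929] [ 0.00304438 -0.00779532  0.00805282 -0.01501924  0.01171736]
[  -1.74051736  -42.55366181  -83.12888273 -124.67981573 -125.53300316]
```

View pics/w5.png

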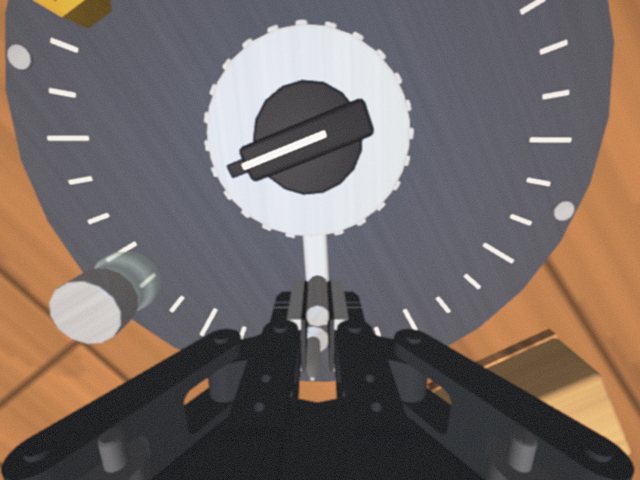

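The tool's path fits a perfect circle about (530.21, −32.09), so the peg is held firmly. The wrist view shows the arm nearly in line with the pin, which is just behind the peg at about (315,355). About −2.2° remains, so I'll add that, relieve the radial force and let it settle.

Request:
{"fn": "servo_tool", "kwargs": {
  "plan": "-0.15 -0.05 0 0 0 -0.013;-0.15 -0.05 0 0 0 -0.013;-0.13 -0.04 0 0 0 -0.012;0 0 0 0 0 0;0 0 0 0 0 0;0 0 0 0 0 0;0 0 0 0 0 0;0 0 0 0 0 0"
}}

```text
time: 13.5
tool_pos: [0.486, -0.09, 0.0319]
eef_rot: [2.947, -1.085, 0.003]
wrist_force: [1.1, -3.1, 5.4]
gripper_width: 0.0085
```

```bash
python3 st.py; python3 - <<'E'
from h import *
p=state()["tool_pos"][:2]*1000-np.array([530.21,-32.09]); print(np.linalg.norm(p),np.degrees(np.arctan2(p[1],p[0])))
E
```

```text
13.5 [486.0389 -90.036   31.8517] xdir -40.429948620847014 z [ 0.0015 -0.0014 -1.    ] F [ 1.1307 -3.0588  5.4416] w 0.008543925950128511 q [-0.4234  0.2894  1.9403 -0.0008  0.9099  0.2827]
72.86170248047327 -127.31755609496365
```

At −127.3° with low force. I'll release, rise and step back to check the alignment from above.

Request:
{"fn": "servo_tool", "kwargs": {
  "plan": "0 0 0 0 0 0;0 0 0 0 0 0;0 0 0 0 0 0;0 0 0 0 0 0;0 0 0 0 0 0;0 0 0 0 0 0;0 0 0 0 0 0;0 0 0 0 0 0",
  "fingers": 3
}}

```text
time: 14.3
tool_pos: [0.4852, -0.0894, 0.0313]
eef_rot: [-2.948, 1.086, 0.0]
wrist_force: [0.7, 0.3, -0.3]
gripper_width: 0.0302
```

Request:
{"fn": "servo_tool", "kwargs": {
  "plan": "0 0 1.5 0 0 0;0 0 2.5 0 0 0;0 0 2.5 0 0 0;-1.6 -2 2 0 0 0;-1.6 -2 2 0 0 0;-1.6 -2 2 0 0 0;0 0 0 0 0 0;0 0 0 0 0 0"
}}

```text
time: 15.1
tool_pos: [0.4374, -0.1498, 0.1566]
eef_rot: [-2.947, 1.088, -0.002]
wrist_force: [-0.3, -0.5, 0.2]
gripper_width: 0.0299
```

```bash
python3 - <<'E'
from h import *
snapshot("top");snapshot("top");snapshot("top")
W=cam("wrist");im=snapshot("wrist");save("w6",im);np.savez("pics/w6.npz",*W)
for n,p in dict(ax=(.5302,-.0321,.022),pinfoot=(.4615,-.1198,.006),pintip=(.4625,-.119,.04),armtip=(.5302+.095*np.cos(-2.22),-.0321+.095*np.sin(-2.22),.02)).items(): print(n,proj(W,p))
E
python3 st.py
```

```text
ax [311.06554366  28.59102132]
pinfoot [317.45330054 180.04046049]
pintip [317.76546569 184.09334082]
armtip [318.3974899  161.92401839]
15.3 [ 436.9793 -148.446   155.2936] xdir -40.3969773515002 z [-0.0015  0.0012 -1.    ] F [ 0.7514  0.3833 -0.7326] w 0.0296995700141874 q [-0.5857  0.0117  1.9552  0.0002  1.1766  0.1193]
```

```bash
python3 - <<'E'
from h import *
im=cv2.imread("pics/w6.png"); g=cv2.cvtColor(im,cv2.COLOR_BGR2GRAY).astype(int)
for v in range(86,212,4): print(v," ".join(f"{g[v,u]:3d}" for u in range(292,346,2)))
E
```

```text
86 212 216 218 216 216 216 213 212 211 214 215 213 211 216 215 211 210 215 215 217 217 218 212 195 152 175 186
90 183 202 213 217 216 217 214 214 215 214 214 214 214 216 217 215 213 215 209 189 158 102  89  89  96  92  89
94  90  92 132 193 189 163 142 145 159 176 179 182 174 177 176 131  91 105 169 157 118  87  91  86  89  92  88
98  91  88  90  93  98  90  90 100 172 220 222 220 218 220 211 156  89  93  89  88  92  88  93  93  88  91  90
102  96  94  93  93  91  92  95  94 160 216 221 216 221 217 216 158  97  87  93  88  92  91  92  92  92  91  87
106  94  94  96  92  92  94  91  91 149 214 222 218 219 220 219 173 101  88  91  92  91  92  91  92  92  91  94
110  91  91  91  93  90  90  94  86 140 211 220 219 219 218 219 184 103  94  90  92  93  89  95  91  94  95  92
114  90  91  93  93  91  93  89  86 126 198 221 220 222 220 220 190 110  91  87  89  90  95  94  91  89  94  92
118  92  88  89  91  94  96  93  91 114 194 219 219 221 219 221 196 115  87  92  92  90  94  90  94  89  89  91
122  87  93  88  87  90  89  92  91 106 191 201 180 185 187 185 183 126  88  88  93  89  91  88 
[... 1779 characters left out ...]
  88  91  91 134 230 148  88
190 222 174  89  92  89  90  91  86  92  84  86 115 212 178 116 104  96  94  95  90  89  89  89  98 180 161  85
194  93  92  90  89  95  92  89  92  88  92  90 101 203 186  86  91  89  92  91  91  95  90  88  88  88  93  88
198  90  87  88  92  92  90  89  90  91  90  91  95 142 129  89  89  89  95  90  92  93  95  90  85  90  94  85
202  89  91  88  92  94  95  91  92  92  91  88  93  91  90  88  84  90  90  88  90  93  90  89  92  88  87  89
206  88  92  83  90  90  93  95  92  91  88  87  90  94  93  90  89  87  93  88  90  85  93  90  88  92  86  93
210  89  88  91  87  89  89  91  93  94  92  88  91  91  95  92  89  88  90  94  90  90  89  89  94  93  87  91
```

```bash
cat > m6.py <<'E'
from h import *
z=np.load("pics/w6.npz"); W=[z[k] for k in z.files]
np.set_printoptions(precision=2,suppress=True)
r=lambda u,v,h:ray(W,u,v,h/1000)[:2]*1000
c=np.array([530.21,-32.09])
im=cv2.imread("pics/w6.png"); g=cv2.cvtColor(im,cv2.COLOR_BGR2GRAY).astype(float)
def cr(v,lo,hi,th):
    x=np.arange(lo,hi); y=g[v,lo:hi]; i=np.where(y>th)[0]; i0,i1=i[0],i[-1]
    return (lo+i0-(y[i0]-th)/(y[i0]-y[i0-1]), lo+i1+(y[i1]-th)/(y[i1]-y[i1+1]))
rows=[*range(98,119,2),*range(140,159,2)]
E=np.array([cr(v,300,333,155) for v in rows]); mid=E.mean(1); p=np.polyfit(rows,mid,1); print("arm fit",p,"resid",np.std(mid-np.polyval(p,rows)))
A=r(np.polyval(p,98),98,20);B=r(np.polyval(p,160.5),160.5,20)
F=r(318.3,179.5,7); T=r(317,198.5,40)
an=lambda d:np.degrees(np.arctan2(d[1],d[0]))
print("arm pts",A,B,"dir",an(B-A),"foot",F,"tip",T)
# axis from arm line: project 95 mm back from tip
u=(B-A)/np.linalg.norm(B-A); ax=B-95*u; print("axis via arm",ax)
for nm,q in(("armaxis",ax),("fit",c)): print(nm,"foot",an(F-q),np.linalg.norm(F-q),"tip",an(T-q),np.linalg.norm(T-q),"armtip",an(B-q))
for nm,P in(("foot",F),("tip",T)): print(nm,"offset from arm line mm",u[0]*(P-B)[1]-u[1]*(P-B)[0])
E
python3 m6.py
```

```text
arm fit [  0.06 308.74] resid 0.060818833432504674
arm pts [501.97 -69.19] [ 473.67 -107.05] dir -126.77356656678114 foot [ 462.44 -119.82] tip [ 454.77 -127.14]
axis via arm [530.54 -30.96]
armaxis foot -127.46425249286668 111.95872877078877 tip -128.22913866892725 122.44418831328139 armtip -126.77356656678114
fit foot -127.68305816805919 110.85897592675695 tip -128.43594667607132 121.35016720155933 armtip -127.02378888825656
foot offset from arm line mm -1.3496010715624944
tip offset from arm line mm -3.1103019419108158
```

The arm measures about −126.9° and the pin foot about −127.6° from the same picture. The bright streak beyond the pin is a tick mark, not its tip. I'll regrip and add about 0.7°. The pull lags the command by about 0.8°, so I'll command 0.9°.

Request:
{"fn": "servo_tool", "kwargs": {
  "plan": "1.6 2 -2 0 0 0;1.6 2 -2 0 0 0;1.6 2 -2 0 0 0;0 0 -2.5 0 0 0;0 0 -2.5 0 0 0;0 0 -1.5 0 0 0;0 0 0 0 0 0;0 0 0 0 0 0"
}}

```text
time: 16.1
tool_pos: [0.485, -0.0888, 0.0309]
eef_rot: [-2.948, 1.085, 0.002]
wrist_force: [-0.2, -0.5, 0.2]
gripper_width: 0.03
```

Request:
{"fn": "servo_tool", "kwargs": {
  "plan": "0 0 0 0 0 0;0 0 0 0 0 0;0 0 0 0 0 0;0 0 0 0 0 0;0 0 0 0 0 0;-0.05 0.04 0 0 0 0;-0.04 0.03 0 0 0 0;0 0 0 0 0 0",
  "fingers": 0
}}

```text
time: 16.9
tool_pos: [0.4856, -0.0893, 0.0322]
eef_rot: [2.948, -1.086, 0.005]
wrist_force: [2.5, 0.5, 6.4]
gripper_width: 0.0094
```

```bash
python3 st.py; python3 - <<'E'
from h import *
p=state()["tool_pos"][:2]*1000-np.array([530.21,-32.09]); print(np.linalg.norm(p),np.degrees(np.arctan2(p[1],p[0])))
E
```

```text
16.9 [485.5865 -89.3251  32.1781] xdir -40.4630563656655 z [ 0.0027 -0.0012 -1.    ] F [2.5291 0.4597 6.3557] w 0.00943422838668791 q [-0.4228  0.287   1.9426  0.      0.909   0.2834]
72.5748733525414 -127.94187572874331
```

TCP moved 0.62° further. I'll release and recheck from the same spot.

Request:
{"fn": "servo_tool", "kwargs": {
  "plan": "0 0 0 0 0 0;0 0 0 0 0 0;0 0 0 0 0 0;0 0 0 0 0 0;0 0 0 0 0 0;0 0 0 0 0 0;0 0 0 0 0 0;0 0 0 0 0 0",
  "fingers": 3
}}

```text
time: 17.7
tool_pos: [0.4843, -0.0887, 0.0313]
eef_rot: [-2.948, 1.086, 0.0]
wrist_force: [-0.1, -0.2, -0.2]
gripper_width: 0.0297
```

Request:
{"fn": "servo_tool", "kwargs": {
  "plan": "0 0 1.5 0 0 0;0 0 2.5 0 0 0;0 0 2.5 0 0 0;-1.6 -2 2 0 0 0;-1.6 -2 2 0 0 0;-1.6 -2 2 0 0 0;0 0 0 0 0 0;0 0 0 0 0 0"
}}

```text
time: 18.5
tool_pos: [0.4365, -0.149, 0.1566]
eef_rot: [-2.947, 1.088, -0.002]
wrist_force: [-1.0, -0.0, 0.2]
gripper_width: 0.0298
```

```bash
python3 - <<'E'
from h import *
for i in range(3): snapshot("top")
W=cam("wrist");im=snapshot("wrist");save("w6",im);np.savez("pics/w6.npz",*W)
g=cv2.cvtColor(im,cv2.COLOR_RGB2GRAY).astype(int)
for v in range(170,200,2): print(v," ".join(f"{g[v,u]:3d}" for u in range(302,336)))
E
python3 m6.py; python3 st.py
```

```text
170  84  91  88  88  89  87  90  92  93  94  96 105 117 135 150 156 169 168 168 167 164 150 139 126 101  92  89  91  88  91  92  89  90  93
172  87  88  91  90  92  91  88  91  87 104 130 153 169 179 183 183 180 179 180 176 178 175 177 172 151 129 105  96  90  84  90  90  92  90
174  88  91  89  89  90  94  89  93 117 144 172 183 184 181 178 178 175 173 169 171 173 175 177 173 172 168 149 124 100  91  89  85  89  91
176  88  92  88  87  85  89  95 110 139 174 180 183 183 173 162 142 124 111 108 114 130 153 167 177 174 174 170 149 109  91  87  87  90  85
178  92  93  91  90  88  85  98 128 158 180 182 180 175 161 120  93  90  86  87  85  87 107 144 168 175 176 173 157 126 101  93  90  89  84
180  89  96  92  94  93  91  99 130 167 177 179 179 172 146 107  97  96  94  90  93  90  92 121 160 173 173 173 165 129 102  91  91  86  87
182  89  96  92  94  88  86  93 114 146 171 181 179 166 142 114 100 102 107 102 100  89  97 114 143 167 174 163 146 114  93  89  89  86  89
184  91  90  91  91  93  88  88 101 126 157 177 180 171 143 115 111 125 158 160 139 105  98 125 153 173 171 157 131 101 
[... 1014 characters left out ...]
5 310.67] resid 0.045529980243696436
arm pts [501.52 -68.88] [ 472.78 -106.37] dir -127.47490053491663 foot [ 461.55 -119.13] tip [ 453.88 -126.45]
axis via arm [530.58 -30.97]
armaxis foot -128.06248237715997 111.96958948943633 tip -128.77630612767987 122.4697737086864 armtip -127.47490053491663
fit foot -128.26742480339345 110.86348621611619 tip -128.97000447976365 121.36868098445906 armtip -127.70995353605655
foot offset from arm line mm -1.1482546362382005
tip offset from arm line mm -2.781516290192151
18.7 [ 436.0732 -147.7454  155.2846] xdir -40.39682191285457 z [-0.0016  0.0012 -1.    ] F [0.0809 0.9473 0.5731] w 0.029972710336969473 q [-0.5855  0.0092  1.9577  0.0001  1.1766  0.1195]
```

```bash
sed -i 's/r(318.3,179.5,7)/r(319.4,179.5,7)/; s/r(317,198.5,40)/r(319.4,184.5,40)/' m6.py; python3 m6.py
```

```text
arm fit [  0.05 310.67] resid 0.045529980243696436
arm pts [501.52 -68.88] [ 472.78 -106.37] dir -127.47490053491663 foot [ 462.27 -119.75] tip [ 462.36 -119.36]
axis via arm [530.58 -30.97]
armaxis foot -127.57586205533623 112.0135945357144 tip -127.66137794745546 111.6538715548619 armtip -127.47490053491663
fit foot -127.77586559054642 110.90412975777545 tip -127.86288982092333 110.54499383331601 armtip -127.70995353605655
foot offset from arm line mm -0.19738027923860102
tip offset from arm line mm -0.36339305418494483
```

The ring is now within about 0.15° of the pin, with the foot 0.2 mm off the arm's line. Next is the knob: go over the axis with the jaws across the bar, tool x at about −107.5°.

Request:
{"fn": "servo_tool", "kwargs": {
  "plan": "0.59 0.73 -0.38 0 0 -0.073;0.59 0.73 -0.38 0 0 -0.073;0.59 0.73 -0.38 0 0 -0.073;0.59 0.73 -0.38 0 0 -0.073;0.59 0.73 -0.38 0 0 -0.073;0.59 0.73 -0.38 0 0 -0.073;0.59 0.73 -0.38 0 0 -0.073;0.59 0.73 -0.38 0 0 -0.073"
}}

```text
time: 19.5
tool_pos: [0.4835, -0.089, 0.1247]
eef_rot: [2.508, -1.891, -0.003]
wrist_force: [-0.2, 0.7, -0.5]
gripper_width: 0.0303
```

Request:
{"fn": "servo_tool", "kwargs": {
  "plan": "0.59 0.73 -0.38 0 0 -0.073;0.59 0.73 -0.38 0 0 -0.073;0.59 0.73 -0.38 0 0 -0.073;0.59 0.73 -0.38 0 0 -0.073;0.59 0.73 -0.38 0 0 -0.073;0.59 0.73 -0.38 0 0 -0.073;0.59 0.73 -0.38 0 0 -0.073;0 0 0 0 0 -0.073"
}}

```text
time: 20.3
tool_pos: [0.5246, -0.0374, 0.0977]
eef_rot: [1.858, -2.531, -0.003]
wrist_force: [0.5, -0.1, -0.4]
gripper_width: 0.0302
```

```bash
python3 - <<'E'
from h import *
for i in range(4): snapshot("top")
E
python3 st.py
```

```text
20.5 [524.5305 -38.6086  98.6254] xdir -107.2130649734463 z [-0.0011  0.0004 -1.    ] F [-0.0748 -0.3248  0.1499] w 0.02969657245029022 q [-0.2994  0.2363  1.8349  0.      1.0715  1.5718]
```

Request:
{"fn": "servo_tool", "kwargs": {
  "plan": "0.3 0.35 -0.5 0 0 0;0.29 0.35 -0.6 0 0 0;0 0 -1.2 0 0 0;0 0 -1.2 0 0 0;0 0 -1.3 0 0 0;0 0 -1.25 0 0 0;0 0 0 0 0 0;0 0 0 0 0 0"
}}

```text
time: 21.3
tool_pos: [0.5304, -0.0322, 0.0382]
eef_rot: [1.86, -2.531, -0.001]
wrist_force: [-0.2, 0.3, -0.2]
gripper_width: 0.03
```

Request:
{"fn": "servo_tool", "kwargs": {
  "plan": "0 0 0 0 0 0;0 0 0 0 0 0;0 0 0 0 0 0;0 0 0 0 0 0;0 0 0 0 0 0;0 0 0 0 0 0;0 0 0 0 0 0;0 0 0 0 0 0",
  "fingers": 0,
  "newtons": 20
}}

```text
time: 22.1
tool_pos: [0.5313, -0.0324, 0.0394]
eef_rot: [-1.86, 2.531, -0.002]
wrist_force: [-0.3, -0.7, 5.7]
gripper_width: 0.0124
```

```bash
python3 st.py; python3 -c "from h import *;print(state()['torque'])"
```

```text
22.1 [531.2784 -32.3839  39.3835] xdir -107.37125283866783 z [ 0.0011 -0.0004 -1.    ] F [-0.3435 -0.664   5.6786] w 0.012353610678535597 q [-0.284   0.3457  1.842  -0.      0.9527  1.59  ]
[-0.01754746  0.03303976  0.01293396]
```

Bar gripped at a width of 12.4 mm. I'll turn +69.7° (1.217 rad) about the axis.

Request:
{"fn": "servo_tool", "kwargs": {
  "plan": "0 0 0 0 0 0.1;0 0 0 0 0 0.1;0 0 0 0 0 0.1;0 0 0 0 0 0.1;0 0 0 0 0 0.1;0 0 0 0 0 0.1;0 0 0 0 0 0.1;0 0 0 0 0 0.1"
}}

```text
time: 22.9
tool_pos: [0.5311, -0.0312, 0.0394]
eef_rot: [-2.701, 1.601, 0.0]
wrist_force: [0.1, 5.0, 8.2]
gripper_width: 0.0123
```

Request:
{"fn": "servo_tool", "kwargs": {
  "plan": "0 0 0 0 0 0.1;0 0 0 0 0 0.1;0 0 0 0 0 0.1;0 0 0 0 0 0.07;0 0 0 0 0 0.047;0 0 0 0 0 0;0 0 0 0 0 0;0 0 0 0 0 0"
}}

```text
time: 23.7
tool_pos: [0.5307, -0.0307, 0.0394]
eef_rot: [-2.972, 1.013, 0.001]
wrist_force: [-1.7, 5.6, 9.3]
gripper_width: 0.0122
```

```bash
python3 st.py; python3 -c "from h import *;print(state()['torque'])"
```

```text
23.7 [530.7154 -30.7123  39.3508] xdir -37.6359980327316 z [-0.0001  0.0022 -1.    ] F [-1.7463  5.6238  9.2957] w 0.012249566396298775 q [-0.2825  0.3453  1.8426  0.0025  0.9543  0.3729]
[ 1.10412693  0.29044086 -0.00776794]
```

Tool x is at −37.64°, as wanted. I'll release, rise and step back for the last check.

Request:
{"fn": "servo_tool", "kwargs": {
  "plan": "0 0 0 0 0 0;0 0 0 0 0 0;0 0 0 0 0 0;0 0 0 0 0 0;0 0 0 0 0 0;0 0 0 0 0 0;0 0 0 0 0 0;0 0 0 0 0 0",
  "fingers": 3
}}

```text
time: 24.5
tool_pos: [0.5307, -0.0322, 0.0388]
eef_rot: [-2.974, 1.014, 0.0]
wrist_force: [-0.4, -0.5, -0.6]
gripper_width: 0.0302
```

Request:
{"fn": "servo_tool", "kwargs": {
  "plan": "0 0 1.5 0 0 0;0 0 2.5 0 0 0;0 0 3 0 0 0;0 0 3 0 0 0;-1 -1.3 2 0 0 0;-2 -2.5 1 0 0 0;-3 -3.5 0 0 0 0;-2 -2.5 0 0 0 0"
}}

```text
time: 25.3
tool_pos: [0.4498, -0.1315, 0.1705]
eef_rot: [2.973, -1.012, 0.003]
wrist_force: [-0.0, -1.2, -0.1]
gripper_width: 0.0303
```

```bash
python3 - <<'E'
from h import *
for i in range(5): snapshot("top")
W=cam("wrist");im=snapshot("wrist");np.savez("pics/w7.npz",*W)
cv2.imwrite("pics/w7.png",cv2.cvtColor(im,cv2.COLOR_RGB2BGR))
s=snapshot("side")
save("fin",np.hstack([cv2.resize(im[20:220,240:400],(480,600),interpolation=cv2.INTER_CUBIC),cv2.resize(s[150:350,210:410],(320,320)) if 0 else np.vstack([cv2.resize(s[150:320,230:443],(320,256)),cv2.resize(im,(320,240)),np.zeros((104,320,3),np.uint8)])]))
E
python3 st.py
```

```text
25.65 [ 451.317  -129.5842  169.2117] xdir -37.58810202919257 z [ 0.0006 -0.     -1.    ] F [-0.2228  0.1154 -0.3892] w 0.030114730573644725 q [-0.5334  0.0096  1.9261  0.0003  1.2054  0.1225]
```

The viewing limit is reached, so I'll finish the check numerically from the saved wrist picture: arm edges, pin foot, and nose and white line.

```bash
python3 - <<'E'
from h import *
z=np.load("pics/w7.npz"); W=[z[k] for k in z.files]
g=cv2.cvtColor(cv2.imread("pics/w7.png"),cv2.COLOR_BGR2GRAY).astype(int)
c=np.array([.5304,-.0316]); t=np.radians(-127.6); u=np.array([np.cos(t),np.sin(t)])
P=lambda r,h:proj(W,[*(c+r*u),h]).round(1)
print("nose tip",P(.034,.036),P(.034,.04),"bar end",P(.023,.058),"bar other",P(-.023,.058),"arm root/tip",P(.045,.02),P(.095,.02),"pin",P(.111,.007))
v0=int(P(-.023,.058)[1])
for v in range(max(v0-6,0),int(P(.111,.007)[1])+14,4): print(v," ".join(f"{g[v,k]:3d}" for k in range(290,346,2)))
E
```

```text
nose tip [319.9 111.8] [320.  111.5] bar end [320.2  93.1] bar other [320.2  18. ] arm root/tip [319.7 127.2] [319.7 187.3] pin [319.6 202.5]
12 209 213 215 217 218 214 214 215 214 217 214 214 207 211 213 215 214 214 212 211 212 214 214 215 216 214 217 219
16 212 214 213 216 217 216 216 214 215 215 216 214 210 211 215 216 214 214 212 215 214 215 215 215 217 216 219 218
20 211 212 213 217 218 214 219 214 215 217 209 146 116 123 123 123 125 121 122 165 212 215 215 215 219 216 219 217
24 211 212 214 216 219 216 216 214 214 217 180  52  50  56  53  56  54  50  50  70 185 215 216 215 219 216 220 216
28 213 215 215 217 217 218 217 218 216 219 177  53  46  54  52  56  50  55  49  73 182 216 213 218 216 217 220 217
32 208 212 217 219 220 219 217 216 218 219 168  45  57  52  55  57  58  48  57  69 177 217 215 219 219 218 217 215
36 213 214 215 218 220 218 207 148  82  51  44  45  52  57  54  58  58  57  51  37  45  56  84 171 220 218 217 216
40 212 215 216 216 213 129  56  50  58  59  47  39  56  57  53  57  58  59  45  46  47  53  56  50  82 171 220 220
44 210 215 213 140  56  59  61  57  55
[... 4235 characters left out ...]
  90
192  88  89  91  96  94  97  91  93  91  91  91  93  94  90  95  98  90  86  92  93  83  96  94  88  91  90  93  92
196  92  88  95  91  92  87  92  91  89  89  91 113 158 181 181 183 182 169 133  94  89  92  90  94  89  93  91  94
200  91  90  93 140 120  86  92  93  92  85 127 179 182 169 118 107 137 177 174 153  95  90  85  86 120 101  84  89
204  92  91 126 228 150  90  88  89  95  92 139 180 178 114  94  89  88 136 180 165 100  94  89 103 202 177  88  93
208  90  89 168 216 111  86  87  88  90  94  97 152 174 125 111 108  93 130 168 124  88  90  89  88 180 214 102  87
212  87  95 180 188  91  92  92  91  88  90  97  90  95 157 182 119 104 110  92  93  92  87  88  88 142 223 126  89
```

In the wrist picture the arm (centre u≈319.6), nose (≈319.9), white line (≈320.0, vertical) and pin foot (≈319.6) all lie on one radial line, to within about 0.3°. The robot is clear of everything, so I'll hand in.

```bash
python3 -c "
from h import *
print(state()['time'],close_job())"
```

```text
the job is handed in; nothing more can be done
25.65 None
```

The block, ring and knob were all done in the order asked, and the job was handed in at 25.65 s of the 64 s allowed.

- **Block:** I pushed it straight out sideways on to the bench. It lies flat, its near edge about 25 mm beyond the plate's rim and its far edge about 230 mm from the axis, inside the free strip.
- **Ring:** I turned it about 126° clockwise by gripping its peg. The first try was about 0.7° short, so I regripped and corrected it. The arm then pointed within about 0.2° of the pin.
- **Knob:** I turned it about 70° anticlockwise by gripping its bar. In the last wrist picture the nose and white line pointed at the pin within about 0.3°. The ring's arm was still on the pin.

**Checks that disagreed or were not made**
- My first wrist measurement of the axis was about 6 mm off the other cameras, because the arm was still settling. It was corrected before any contact.
- For the ring I first misread a tick mark as the pin's tip and a stale position for its foot. Both were fixed before the knob was turned.
- The picture viewing limit ran out before the last view, so the final check of ring and knob was read from pixel values.
- I made no separate final check of the bystanders. None were disturbed in the pictures I viewed, and the tool stayed clear of them.

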